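Zero the bench photometer: snap the sample lid shut, hold the beam flap at balance

TASK

Zero the bench photometer: first press the sample chamber's lid fully shut, past its catch so that it stays shut. Then take the free-swinging beam flap by its side bar, raise it to its balance point, standing upright, and keep hold of it there, still, without letting it drop back or go over to the far side. The program finishes while the gripper is still holding the bar; leave the glassware and other things on the bench as they are.

Things in the scene. Friction and masses are not known exactly. Their poses are not given: they have to be found in the camera images.
- chamber: Sample chamber: fixed grey box, open on top, 140 (x) x 130 (y) x 80 mm high, with a hinged lid; on the middle of its front (-x) side a black catch post, 95 mm high, reaching to 106 mm in front of the origin. Origin: centre of its underside, on the bench; x points from front to hinge side, z up. Stands on the left or right, turned up to 0.3 rad.
- lid (a joint): Lid angle, rad: 0 shut, grows as the front edge lifts (limit 1.2; starts at 0.35 to 0.8). Flat grey plate 140 x 130 x 12 mm, 0.15 kg, no handle. The hinge is stiff: the lid stays where it is left. Between 0.1 and 0.03 a sprung catch at the front edge resists (some 7 N on top near that edge gets past it); then the lid snaps and stays shut.
- lid_hinge (a point): Point on the lid's hinge axis, half-way along it, 86 mm above the bench; fixed to the chamber (70 mm along its x), with the chamber's axes. The hinge axis runs along y.
- lid_press (a point): Place to press: point on the lid's top face on its middle line, 120 mm from the hinge (20 mm short of the front edge) and 6 mm above the hinge plane; it moves with the lid. Shut, it lies 92 mm above the bench.
- flap_unit: Beam-selector unit: fixed grey base 130 (x) x 90 (y) x 30 mm with two upright aluminium cheeks, 77 mm high, 36 mm either side of its middle, that carry the flap's hinge. Origin: centre of its underside, on the bench; x points from front to back, y to its left, z up. Stands on the left or right, turned up to 0.3 rad.
- flap (a joint): Flap angle, rad: 0 lying at its front rest (1.05 from upright, towards the unit's -x; it starts there), 1.05 upright, its balance point, 1.85 at its rear rest. It swings freely and falls to the side it leans to. Aluminium plate 50 mm wide, 5 mm thick, reaching 87 mm from the hinge, with a round bar along its outer edge; 0.14 to 0.28 kg in all.
- flap_hinge (a point): Point on the flap's hinge axis, in the middle of the unit, 65 mm above the bench, directly above the unit's origin; with the unit's axes. The hinge axis runs along the unit's y.
- bar_grip (a point): Place to pinch: on the axis of the flap's round side bar (dark steel, 12 mm thick, parallel to the hinge, 90 mm from it), 58 mm from the plate's middle towards the unit's -y. The bar juts 60 mm past the plate there, from 25 to 85 mm, and can be pinched from above, a finger in front and one behind; it turns in the fingers as the flap swings. 110 mm above the bench at the front rest, 155 mm upright.
- dropper_a: Bystander: amber dropper bottle 38 mm in diameter, 110 mm high, standing between the two instruments; origin under its centre.
- dropper_b: Bystander: the same kind of amber dropper bottle, farther back; origin under its centre.
- petri: Bystander: closed petri dish 90 mm in diameter, 18 mm high, in front of the two instruments; origin under its centre.
- beaker: Bystander: glass cup 68 mm in diameter, 85 mm high, near the robot on the right; origin under its centre.
- forceps: Bystander: steel forceps 125 mm long, 25 mm wide, 6 mm high, lying near the robot on the left; origin under their middle.
- jar: Bystander: white jar 60 mm in diameter, 85 mm high, behind between the instruments; origin under its centre.

How it is judged:
On the way:
1. the lid is shut past its catch while the flap still lies at its front rest (value of joint lid below 0.03 rad and value of joint flap below 0.2 rad), for 0.3 s.
At the end, for the whole second after the job is handed in: The flap stands within 0.08 rad of its upright balance point (joint 0.97 to 1.13), still (under 0.1 rad/s), in contact with the gripper's fingers (over 0.5 N), and the lid is shut (under 0.03 rad), all through the last second (value of joint flap between 0.97 and 1.13 rad and velocity of joint flap between -0.1 and 0.1 rad/s and contact force between the fingers and flap above 0.5 N and value of joint lid below 0.03 rad); the arm keeps its last pose, push and grip.
It fails at once if the flap goes over to the far side (joint above 1.4) (value of joint flap above 1.4 rad).
It fails at once if a bystander is moved by more than 30 mm or knocked over (distance of any of dropper_a, dropper_b, petri, beaker, forceps, jar from where it was at the start of the episode above 0.03 m or angle between any of dropper_a, dropper_b, petri, beaker, jar's own z axis and vertical above 0.5 rad).
It also fails if it takes over 51 s, if anything falls off the work surface, if the arm or the gripper's body presses on something with over 40 N, if the wrist force passes 120 N, or if a joint passes its speed limit or range.

ROBOT

A 6-joint arm with a two-finger parallel gripper is mounted at the origin on the work surface. World frame = base frame: x ahead of the robot, y to its left, z up, the work surface at z = 0. Lengths are in m, angles in rad, forces in N, time in s.
With the tool pointing down it reaches from about 0.25 to 0.775 m from the base axis. Payload 4 kg.
Tool frame: the origin (TCP) lies on the mounting face of the last link; the fingertips stand 173 mm ahead of it and the grasp point (between the pads) lies 155 mm ahead of it; y points along the fingers, z is the direction in which the jaws open and shut, and the axes are right-handed (so a half turn about y gives the same grasp; the last joint's range is limited). The gripper opens to 85 mm and grips with 20 to 120 N. Pads are 22 mm wide; open, the fingers measure 114 mm over their backs; the gripper's body (76 mm by 85 mm) begins 54 mm behind the grasp point. The pads swing forward as they close: fully open they stand 13 mm farther back than shut.
Start: joints at [-1.387, 0.087, 1.371, -0, 1.684, -0.103], TCP at [0.156, -0.528, 0.405] pointing down, gripper open.
Joint ranges: [-3.1, 3.1], [-0.76, 2.03], [0.27, 2.55], [-1.08, 4.22], [0.17, 2.65], [-2.57, 2.57]. Speed limits (rad/s): [2.79, 2.79, 3.14, 3.14, 3.14, 3.14].

INTERFACE

Orientations are given as a 3x3 rotation matrix whose columns are the frame's x, y, z axes.
In Python, from cell import state, camera, sign_off gives the robot as it stands.
- The arm moves only by the tool apply_moves, never from a script. Its argument "moves" is a list of rows, each a list of 7 numbers: the turn, a rotation vector about the tool's x, y, z in rad, then the shift along the tool's x, y, z in m, then the opening, from 0 (shut) to 1 (fully open). In form: [[ax, ay, az, dx, dy, dz, fingers], ...]. A call has 1 to 20 rows; each row shifts and turns the commanded pose from where the row before left it, along the tool's axes as they then stand; what a row does not reach is not made up. A row lasts 1/12 s, in which the tool goes at most 41.7 mm and 7.16 degrees, less where a joint would pass 70% of its speed; a pose out of reach is approached as far as the arm can. A call is refused whole if a number of a shift passes 0.0417 or a number of a turn 0.125, either way. A call with a gripper value outside its range is refused whole. The fingers move at their own pace and stop on an object; "grip_force" is the grip in N (left out, the last holds). Time passes only in rows, so rows that do not move let the fingers close. It gives the time, the measured TCP pose, the force and the opening at its end, in the units of the state.
- state(): the state, without advancing time (a new reading comes with each control period).
- camera(name): name is "scene" or "top"; returns a dict with "pixels" (480x640x3 uint8, red, green, blue), "range_z" (480x640 float32, m along the optical axis (not along the pixel's ray), 0 where there is no reading), "fx", "fy", "cx", "cy" (pixels), "D" ([k1, k2, p1, p2, k3] as OpenCV has them; the pictures are not rectified), "T" (4x4, takes a point from camera to world coordinates). Camera axes: x right, y down, z forward; pixel columns grow to the right and rows downward; lengths in m; the calibration is good to about 2 mm. A picture is of the moment at which its call begins.
- sign_off(): hands the job in, once; it reports no verdict.
The state is a dict: "t": time; "joints": joint angles; "qvel": joint speeds; "joint_torque": joint torques, N m; "tool_pos": TCP position; "eef_rot": TCP orientation; "wrist_force": force on the tool from outside, world axes, zero at the start; "wrist_torque": the same for the moment, N m; "grip_width": opening from 0.0 (shut) to 1.0 (fully open).
Only numpy, scipy, OpenCV 4.12 (cv2) and the standard library are available. Lean on these libraries where they do the work, as an engineer would, in place of code of your own. Each camera call takes 0.05 s, during which the arm holds its last target.

## Working session

There is one attempt and no reset: what is moved stays moved. The work goes in short steps, Python scripts to look and compute and a tool call to move; the robot and the scene stay as the last step left them, time stands still between calls to the robot, and variables do not carry over. Pictures are saved under pics/ and viewed, and the job is handed in when it is done.

Besides the shell and the picture viewer there is one more tool, called as name(argument=value, ...), one argument or row to a line, values as JSON. apply_moves: Moves the arm, as the interface text tells. Its arguments: {"type":"object","properties":{"moves":{"type":"array"},"grip_force":{"type":"number"}},"required":["moves"]}

```bash
mkdir -p pics; ls; python3 - <<'E'
from cell import state,camera
import cv2,numpy as np
s=state();print({k:np.round(v,3).tolist() for k,v in s.items()})
for n in("scene","top"):
    c=camera(n);cv2.imwrite(f"pics/{n}0.png",c["pixels"][:,:,::-1]);print(n,c["fx"],c["fy"],c["cx"],c["cy"],c["D"]);print(np.round(c["T"],4))
    np.savez(f"{n}0.npz",**c)
E
```

```text
pics
{'t': 0.0, 'joints': [-1.387, 0.088, 1.372, -0.0, 1.684, -0.103], 'qvel': [0.001, 0.001, 0.001, -0.002, -0.001, -0.0], 'joint_torque': [-0.001, -35.188, -31.327, -0.0, 0.011, 0.0], 'tool_pos': [0.156, -0.527, 0.403], 'eef_rot': [[-0.959, -0.0, 0.283], [-0.283, 0.002, -0.959], [-0.0, -1.0, -0.002]], 'wrist_force': [-0.264, -0.129, -0.3], 'wrist_torque': [-0.002, -0.048, 0.027], 'grip_width': 0.999}
scene 592.1117991855826 592.1117991855826 318.827733635743 228.26211670528957 [-0.18061657  0.          0.          0.          0.        ]
[[ 0.5526  0.4623 -0.6935  1.338 ]
 [ 0.8334 -0.317   0.4527 -0.5332]
 [-0.0106 -0.8281 -0.5605  0.7418]
 [ 0.      0.      0.      1.    ]]
top 513.9417608515821 513.9417608515821 318.8527228717208 240.2070014908861 [-0.08194182  0.          0.          0.          0.        ]
[[ 0.0924 -0.9684  0.2317  0.3109]
 [-0.9957 -0.0902  0.0199 -0.0165]
 [ 0.0017 -0.2325 -0.9726  1.1154]
 [ 0.      0.      0.      1.    ]]
```

View pics/scene0.png

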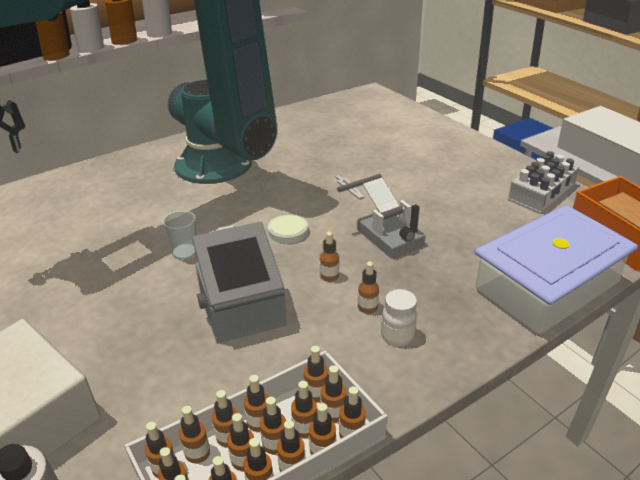

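View pics/top0.png

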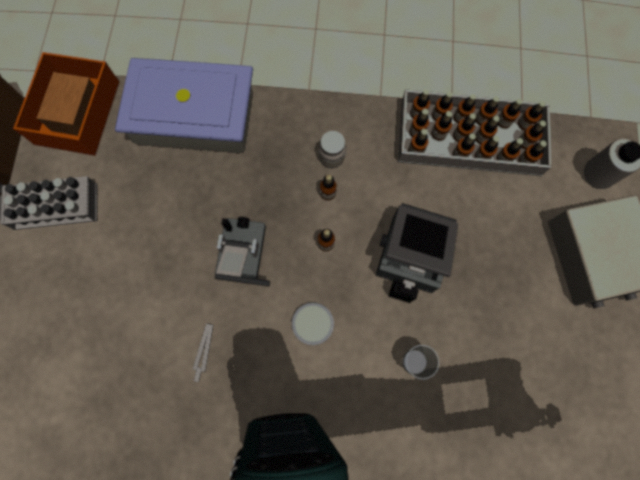

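The scene view shows the chamber at about (240,280) with its lid ajar and the flap unit at about (390,220). In the top view the chamber is at (420,245) with its catch post at (404,290), and the flap unit is at (242,250) with its bar at about (245,281). Next I'll use the range data and enlarged crops.

```bash
cat > h.py <<'E'
import numpy as np,cv2
def load(f):
    d=np.load(f);return {k:d[k] for k in d.files}
def cloud(c):
    K=np.array([[c["fx"],0,c["cx"]],[0,c["fy"],c["cy"]],[0,0,1]],float)
    u,v=np.meshgrid(np.arange(640),np.arange(480))
    n=cv2.undistortPoints(np.stack([u,v],-1).reshape(-1,1,2).astype(float),K,np.array(c["D"],float)).reshape(480,640,2)
    z=c["range_z"].astype(float)
    P=np.dstack([n[...,0]*z,n[...,1]*z,z])
    W=P@np.array(c["T"])[:3,:3].T+np.array(c["T"])[:3,3]
    W[z==0]=np.nan
    return W
def proj(c,p):
    K=np.array([[c["fx"],0,c["cx"]],[0,c["fy"],c["cy"]],[0,0,1]],float)
    Ti=np.linalg.inv(c["T"])
    q=(np.atleast_2d(p)@Ti[:3,:3].T+Ti[:3,3])
    return cv2.projectPoints(q,np.zeros(3),np.zeros(3),K,np.array(c["D"],float))[0].reshape(-1,2)
E
python3 - <<'E'
from h import *
t=load("top0.npz");s=load("scene0.npz")
W=cloud(t);Ws=cloud(s)
print("bench z",np.nanmedian(W[300:400,100:180,2]),np.nanmedian(Ws[300:400,290:310,2]))
def crop(c,r,k,f):
    x0,y0,x1,y1=r;i=c["pixels"][y0:y1,x0:x1,::-1]
    cv2.imwrite(f,cv2.resize(i,None,fx=k,fy=k,interpolation=cv2.INTER_CUBIC))
crop(t,(200,200,290,300),6,"pics/tf.png");crop(t,(360,190,470,310),5,"pics/tc.png");crop(s,(320,160,440,260),6,"pics/sf.png");crop(s,(180,210,300,350),4,"pics/sc.png")
# height image
h=np.clip(W[190:310,200:470,2]/0.2,0,1);cv2.imwrite("pics/h.png",cv2.applyColorMap((np.nan_to_num(cv2.resize(h,None,fx=2.9,fy=2.9,interpolation=0))*255).astype(np.uint8),cv2.COLORMAP_JET))
E
```

```text
bench z 0.0012247436413754809 0.001056015409687583
```

View pics/tf.png

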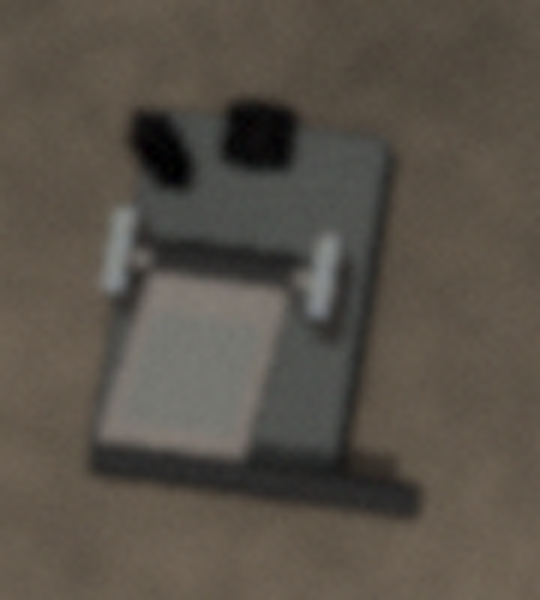

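View pics/tc.png

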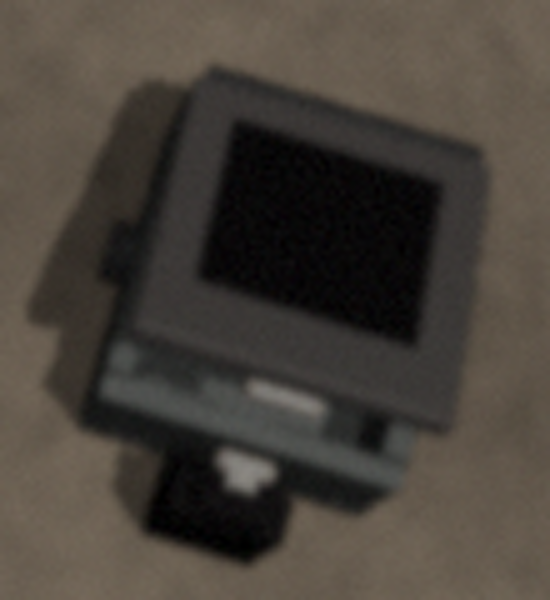

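View pics/sf.png

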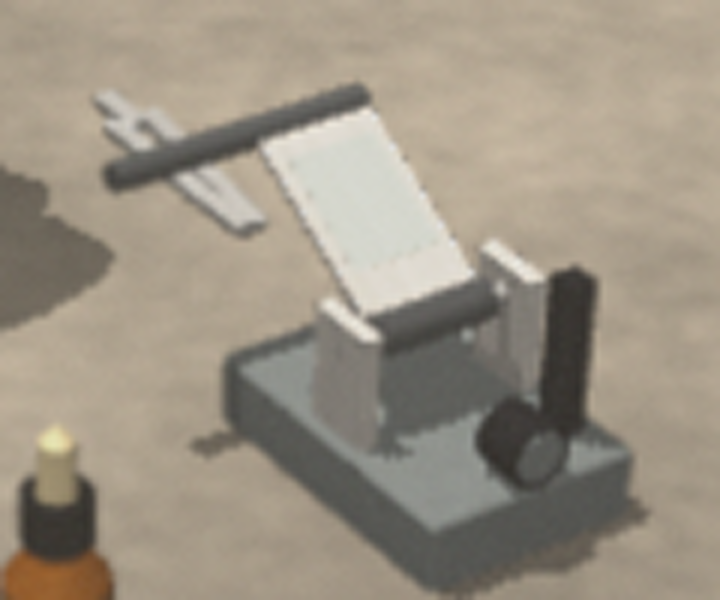

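View pics/sc.png

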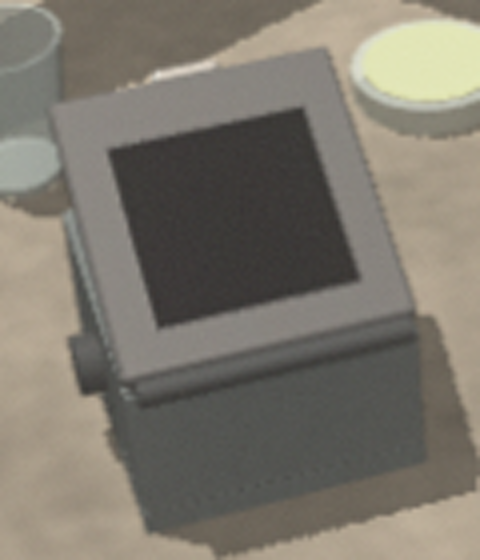

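View pics/h.png

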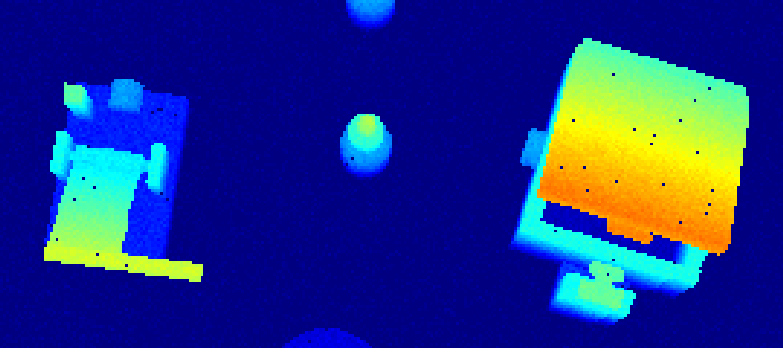

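The crops show the chamber and lid, turned somewhat, and the flap's bar jutting to the unit's -y side (right in the top view). The depth is clean enough to fit planes.

```bash
python3 - <<'E'
from h import *
for n in("top0","scene0"):
    c=load(n+".npz");W=cloud(c);px=c["pixels"].astype(float)
    x,y,z=W[...,0],W[...,1],W[...,2]
    print("==",n)
    # LID
    m=(z>.082)&(z<.2)&(x>.3)&(x<.62)&(y<-.08)&(y>-.36)
    P=W[m]
    best=None;rng=np.random.default_rng(0)
    for i in range(400):
        a=P[rng.choice(len(P),3,False)];nn=np.cross(a[1]-a[0],a[2]-a[0]);l=np.linalg.norm(nn)
        if l<1e-5: continue
        nn/=l;k=abs((P-a[0])@nn)<.003
        if best is None or k.sum()>best.sum():best=k
    Q=P[best]
    for _ in range(3):
        o=Q.mean(0);nn=np.linalg.svd(Q-o,full_matrices=False)[2][2];nn*=np.sign(nn[2]);Q=P[abs((P-o)@nn)<.003]
    tilt=np.arctan2(np.hypot(*nn[:2]),nn[2]);yawn=np.arctan2(nn[1],nn[0])
    print("lid n",nn,"tilt",tilt,"normal az",yawn,len(Q))
    # in-plane rect
    ex=np.array([nn[0],nn[1],0]);ex/=np.linalg.norm(ex);ey=np.cross([0,0,1],ex);up=np.cross(nn,ey);  # along plane
    uv=np.c_[(Q-o)@up,(Q-o)@ey]
    r=cv2.minAreaRect(uv.astype(np.float32)*1000);print("rect",r)
    b=cv2.boxPoints(r)/1000;print("corners",np.round(o+b[:,:1]*up+b[:,1:]*ey,4).tolist())
    # UNIT cloud
    m=(x>.2)&(x<.5)&(y>.06)&(y<.3)
    # base top
    B=W[m&(abs(z-.030)<.003)];r=cv2.minAreaRect(B[:,:2].astype(np.float32)*1000);print("basetop",r,len(B))
    br=px.sum(-1)
    m2=m&(z>.1)
    B=W[m2&(br<330)];
    print("bar",len(B),np.nanmin(B,0),np.nanmax(B,0))
    bb=W[m2];print("z>.1 any",bb.shape)
    d=B-B.mean(0);print("dir",np.linalg.svd(d,full_matrices=False)[2][0],B.mean(0))
E
```

```text
== top0
lid n [ 0.41692611 -0.09650097  0.90380318] tilt 0.44222157353379776 normal az -0.22745289834169932 3013
rect ((-7.886360168457031, 2.61749267578125), (132.27505493164062, 139.0745391845703), 88.98946380615234)
corners [[0.6166, -0.2808, 0.0935], [0.4936, -0.2548, 0.153], [0.5214, -0.1255, 0.154], [0.6444, -0.1514, 0.0945]]
basetop ((487.9689636230469, 176.7592315673828), (87.75160217285156, 26.59033966064453), 87.57384490966797) 152
bar 696 [0.20003273 0.06004966 0.10070829] [0.47851538 0.20164774 0.51018326]
z>.1 any (842, 3)
dir [-0.7294675  -0.24438749  0.63886769] [0.34179053 0.11352766 0.19852863]
== scene0
lid n [ 0.41835571 -0.09201165  0.90361073] tilt 0.44267104957263287 normal az -0.2164896525393434 4152
rect ((-3.6237716674804688, 3.940563201904297), (139.51382446289062, 129.65419006347656), 0.25966304540634155)
corners [[0.6475, -0.1566, 0.0925], [0.6191, -0.2831, 0.0928], [0.4961, -0.2554, 0.1526], [0.5245, -0.1289, 0.1523]]
basetop ((486.287841796875, 149.5174102783203), (27.018272399902344, 42.16533660888672), 0.07893383502960205) 100
bar 1021 [0.20002332 0.06001855 0.1041667 ] [0.4674037  0.19912321 0.46268604]
z>.1 any (1238, 3)
dir [ 0.69103616  0.19050349 -0.69726425] [0.25132059 0.08226513 0.22859667]
```

```bash
python3 - <<'E'
from h import *
for n in("top0","scene0"):
    c=load(n+".npz");W=cloud(c);px=c["pixels"].astype(float)
    x,y,z=W[...,0],W[...,1],W[...,2]
    print("==",n)
    m=(x>.3)&(x<.66)&(y>.03)&(y<.3)&(z<.2)
    B=W[m&(abs(z-.0305)<.004)];r=cv2.minAreaRect(B[:,:2].astype(np.float32)*1000);print("basetop",r,len(B))
    br=px.sum(-1);hi=m&(z>.095)&(x<.46)
    print("hi",hi.sum(),W[hi].min(0),W[hi].max(0))
    B=W[hi&(br<300)]
    o=np.median(B,0);B=B[np.linalg.norm(B-o,axis=1)<.1]
    o=B.mean(0);d=np.linalg.svd(B-o,full_matrices=False)[2][0];d*=np.sign(d[1])
    s=(B-o)@d;print("bar n",len(B),"mean",o,"dir",d,"yaw",np.arctan2(-d[0],d[1]),"ends",o+s.min()*d,o+s.max()*d,"len",np.ptp(s), "zmed top5%",np.percentile(B[:,2],[5,50,95]))
    p=m&(z>.07)&(br>400)&(x<.49)&(y>.12)
    Pp=W[p]; 
    for _ in range(4):
        o2=Pp.mean(0);nn=np.linalg.svd(Pp-o2,full_matrices=False)[2][2];nn*=np.sign(nn[2]);k=abs((Pp-o2)@nn)<.004;Pp=Pp[k]
    print("plate",len(Pp),o2,nn,"az",np.arctan2(nn[1],nn[0]),"tilt",np.arccos(nn[2]))
for nme in("dropper_a","x"):pass
c=load("top0.npz");W=cloud(c)
for nm,(u,v) in dict(da=(326,238),db=(328,185),jar=(333,145),petri=(313,324),beak=(421,362)).items(): print(nm,W[v-3:v+4,u-3:u+4].reshape(-1,3).mean(0).round(3))
E
```

```text
== top0
basetop ((537.5277099609375, 174.7601776123047), (88.3781509399414, 125.95227813720703), 87.70785522460938) 1014
hi 291 [0.44781414 0.09368109 0.10614356] [0.4597552  0.20164774 0.11957288]
bar n 291 mean [0.45446616 0.14432619 0.11490608] dir [0.02387634 0.99968276 0.0080183 ] yaw -0.023879381922183248 ends [0.45325826 0.09375218 0.11450044] [0.45583473 0.20162707 0.11536569] len 0.10790912385093326 zmed top5% [0.11047464 0.11507206 0.11853413]<stdin>:17: RuntimeWarning: Mean of empty slice.
  ret = um.true_divide(
Traceback (most recent call last):
IndexError: index 2 is out of bounds for axis 0 with size 0
```

```bash
python3 - <<'E'
from h import *
for n in("top0","scene0"):
    c=load(n+".npz");W=cloud(c);px=c["pixels"].astype(float)
    x,y,z=W[...,0],W[...,1],W[...,2]
    print("==",n)
    m=(x>.3)&(x<.66)&(y>.03)&(y<.3)&(z<.2)
    B=W[m&(abs(z-.0305)<.004)];r=cv2.minAreaRect(B[:,:2].astype(np.float32)*1000);print("basetop",r,len(B))
    hi=m&(z>.103)&(x<.475)
    B=W[hi]
    o=np.median(B,0);B=B[np.linalg.norm(B-o,axis=1)<.09]
    o=B.mean(0);d=np.linalg.svd(B-o,full_matrices=False)[2][0];d*=np.sign(d[1])
    s=(B-o)@d;print("bar n",len(B),"mean",o,"dir",d,"yaw",np.arctan2(-d[0],d[1]),"ends",o+s.min()*d,o+s.max()*d,"len",np.ptp(s), "x",np.percentile(B[:,0],[2,50,98]),"z",np.percentile(B[:,2],[5,50,95]))
    j=B[(B@d)<(o@d)-.0];
    Pp=W[m&(z>.068)&(z<.1)&(x<.53)&(x>.46)&(y>.14)&(y<.2)]
    for _ in range(4):
        o2=Pp.mean(0);nn=np.linalg.svd(Pp-o2,full_matrices=False)[2][2];nn*=np.sign(nn[2]);Pp=Pp[abs((Pp-o2)@nn)<.003]
    print("plate",len(Pp),o2,nn,"az",np.arctan2(nn[1],nn[0]),"tilt",np.arccos(nn[2]),"y",Pp[:,1].min(),Pp[:,1].max())
c=load("top0.npz");W=cloud(c)
for nm,(u,v) in dict(da=(326,238),db=(328,185),jar=(333,145),petri=(313,324),beak=(421,362)).items(): print(nm,np.nanmedian(W[v-3:v+4,u-3:u+4].reshape(-1,3),0).round(3))
E
```

```text
== top0
basetop ((537.5277099609375, 174.7601776123047), (88.3781509399414, 125.95227813720703), 87.70785522460938) 1014
bar n 449 mean [0.45878451 0.15509019 0.11274656] dir [ 0.11638051  0.99226602 -0.04317087] yaw -0.11675418913404685 ends [0.4516423  0.09419538 0.11539593] [0.46424629 0.2016576  0.11072053] len 0.10829980187105892 x [0.44912802 0.45721124 0.47344978] z [0.10501611 0.11382638 0.11801769]
plate 492 [0.50511783 0.17464436 0.08577476] [ 0.49103727 -0.01756915  0.87096138] az -0.03576440876785315 tilt 0.5136407818555535 y 0.14021701432431682 0.1999865922823596
== scene0
basetop ((539.2520751953125, 170.37667846679688), (91.29855346679688, 131.70738220214844), 88.10299682617188) 875
bar n 316 mean [0.46336155 0.1486336  0.11072788] dir [ 0.0792168   0.99661794 -0.0218492 ] yaw -0.07931885666494198 ends [0.45866871 0.0895935  0.11202224] [0.46751646 0.20090611 0.1095819 ] len 0.11169035175605119 x [0.45459645 0.46251386 0.47388521] z [0.1044353  0.11128927 0.11620275]
plate 423 [0.5053139  0.17249112 0.08584744] [ 0.48827729 -0.01846045  0.87249326] az -0.03778930769263877 tilt 0.5105144197145329 y 0.14057592188714652 0.19985683432681667
da [ 0.563 -0.01   0.085]
db [ 0.68  -0.004  0.083]
jar [ 0.769 -0.006  0.086]
petri [0.389 0.001 0.02 ]
beak [ 0.331 -0.234  0.004]
```

Measured positions:

| Item | Position (m) | Angle |
|---|---|---|
| Lid hinge | (0.629, -0.217), z 0.086 | chamber yaw -0.22, lid at 0.44 |
| Flap unit origin | (0.5385, 0.173) | yaw -0.037 |
| Bar grip point | (0.4585, 0.118), z 0.110 | – |

The sizes agree with the given ones: lid 139x130 mm, bar 110 mm, base 126x88 mm. I'll turn the tool first and shut the fingers.

apply_moves(
  moves=[
    [0,-0.118,0,0,0,0,0],
    [0,-0.118,0,0,0,0,0],
    [0,-0.118,0,0,0,0,0],
    [0,-0.118,0,0,0,0,0],
    [0,-0.118,0,0,0,0,0],
    [0,-0.118,0,0,0,0,0],
    [0,-0.118,0,0,0,0,0],
    [0,-0.118,0,0,0,0,0],
    [0,-0.118,0,0,0,0,0],
    [0,0,0,0,0,0,0],
    [0,0,0,0,0,0,0],
  ],
  grip_force=30,
)

```text
t: 1.02
tool_pos: [0.1556, -0.5275, 0.4042]
eef_rot: [[-0.223, -0.0, 0.975], [-0.975, 0.001, -0.223], [-0.001, -1.0, -0.0]]
wrist_force: [0.0, -0.7, 0.4]
grip_width: 0.005
```

```bash
cat >> h.py <<'E'
def to(target):
    from cell import state
    s=state();R=np.array(s["eef_rot"]);d=R.T@(np.array(target)-s["tool_pos"])
    print("t",round(s["t"],2),"pos",np.round(s["tool_pos"],4),"az z",round(float(np.arctan2(R[1,2],R[0,2])),3),"F",np.round(s["wrist_force"],2),"grip",round(s["grip_width"],3),"tool delta",np.round(d,4),"ydown",np.round(R[:,1],3))
cx=np.array([np.cos(-.222),np.sin(-.222),0]);hin=np.array([.6294,-.2174,.086])
def lid(th,r=.115):
    return hin+(-r*np.cos(th)+.006*np.sin(th))*cx+np.array([0,0,r*np.sin(th)+.006*np.cos(th)])
E
python3 -c "
from h import *
for a in(.5,.44,.3,.15,.05,0,-.03):print(a,lid(a).round(4))
to(lid(.5)+[0,0,.173+.02])"
```

```text
0.5 [ 0.5338 -0.1958  0.1464]
0.44 [ 0.5304 -0.1951  0.1404]
0.3 [ 0.524  -0.1936  0.1257]
0.15 [ 0.5194 -0.1926  0.1091]
0.05 [ 0.5177 -0.1922  0.0977]
0 [ 0.5172 -0.1921  0.092 ]
-0.03 [ 0.5171 -0.1921  0.0885]
t 1.02 pos [ 0.1556 -0.5275  0.4042] az z -0.225 F [ 0.01 -0.66  0.38] grip 0.005 tool delta [-0.4076  0.065   0.2947] ydown [-0.     0.001 -1.   ]
```

apply_moves(
  moves=[
    [0,0,0,-0.0313,0,0.0226,0],
    [0,0,0,-0.0313,0,0.0226,0],
    [0,0,0,-0.0313,0,0.0226,0],
    [0,0,0,-0.0313,0,0.0226,0],
    [0,0,0,-0.0313,0,0.0226,0],
    [0,0,0,-0.0313,0,0.0226,0],
    [0,0,0,-0.0313,0,0.0226,0],
    [0,0,0,-0.0313,0,0.0226,0],
    [0,0,0,-0.0313,0,0.0226,0],
    [0,0,0,-0.0313,0,0.0226,0],
    [0,0,0,-0.0313,0,0.0226,0],
    [0,0,0,-0.0313,0,0.0226,0],
    [0,0,0,-0.0313,0,0.0226,0],
    [0,0,0,0,0.02,0,0],
    [0,0,0,0,0.02,0,0],
    [0,0,0,0,0,0,0],
  ],
)

```text
t: 2.35
tool_pos: [0.5316, -0.1941, 0.3595]
eef_rot: [[-0.221, -0.008, 0.975], [-0.975, 0.004, -0.221], [-0.002, -1.0, -0.009]]
wrist_force: [-1.0, 0.8, -0.9]
grip_width: 0.0
```

```bash
python3 -c "
from h import *
from cell import camera
for a in (.44,.3,.15,0,-.03): to(lid(a)+[0,0,.173])
c=camera('scene');cv2.imwrite('pics/s1.png',c['pixels'][100:400,100:500,::-1])"
```

```text
t 2.35 pos [ 0.5316 -0.1941  0.3595] az z -0.223 F [-0.98  0.82 -0.89] grip 0.0 tool delta [ 0.0013  0.0461 -0.0005] ydown [-0.008  0.004 -1.   ]
t 2.35 pos [ 0.5316 -0.1941  0.3595] az z -0.223 F [-0.98  0.82 -0.89] grip 0.0 tool delta [ 0.0013  0.0609 -0.007 ] ydown [-0.008  0.004 -1.   ]
t 2.35 pos [ 0.5316 -0.1941  0.3595] az z -0.223 F [-0.98  0.82 -0.89] grip 0.0 tool delta [ 0.0014  0.0775 -0.0116] ydown [-0.008  0.004 -1.   ]
t 2.35 pos [ 0.5316 -0.1941  0.3595] az z -0.223 F [-0.98  0.82 -0.89] grip 0.0 tool delta [ 0.0014  0.0947 -0.0136] ydown [-0.008  0.004 -1.   ]
t 2.35 pos [ 0.5316 -0.1941  0.3595] az z -0.223 F [-0.98  0.82 -0.89] grip 0.0 tool delta [ 0.0014  0.0981 -0.0137] ydown [-0.008  0.004 -1.   ]
```

View pics/s1.png

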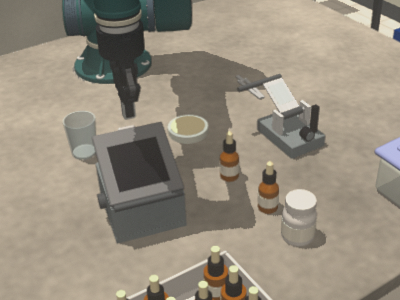

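The fingertips hang over the front of the lid at about (130,113) in the crop. Now I'll press down along the lid's arc.

apply_moves(
  moves=[
    [0,0,0,0,0.02,0,0],
    [0,0,0,0,0.02,-0.001,0],
    [0,0,0,0,0.01,-0.003,0],
    [0,0,0,0,0.01,-0.003,0],
    [0,0,0,0,0.008,-0.003,0],
    [0,0,0,0,0.008,-0.003,0],
    [0,0,0,0,0.004,0,0],
  ],
)

```text
t: 2.98
tool_pos: [0.5185, -0.1925, 0.2844]
eef_rot: [[-0.221, -0.0, 0.975], [-0.975, -0.0, -0.221], [0.0, -1.0, -0.0]]
wrist_force: [0.1, 0.3, -0.0]
grip_width: 0.003
```

```bash
python3 -c "
from h import *
for a in (.05,0,): to(lid(a)+[0,0,.173])"
```

```text
t 2.98 pos [ 0.5185 -0.1925  0.2844] az z -0.223 F [ 0.1   0.33 -0.01] grip 0.003 tool delta [-0.0002  0.0136 -0.0009] ydown [-0. -0. -1.]
t 2.98 pos [ 0.5185 -0.1925  0.2844] az z -0.223 F [ 0.1   0.33 -0.01] grip 0.003 tool delta [-0.0002  0.0194 -0.0013] ydown [-0. -0. -1.]
```

apply_moves(
  moves=[
    [0,0,0,0,0.004,0,0],
    [0,0,0,0,0.004,0,0],
    [0,0,0,0,0.003,0,0],
    [0,0,0,0,0,0,0],
  ],
)

```text
t: 3.32
tool_pos: [0.5191, -0.1925, 0.2747]
eef_rot: [[-0.22, 0.0, 0.975], [-0.975, -0.001, -0.22], [0.0, -1.0, 0.0]]
wrist_force: [-2.6, 0.3, 2.8]
grip_width: 0.001
```

```bash
python3 -c "
from h import *
from cell import camera
to(lid(0)+[0,0,.173])
c=camera('scene');cv2.imwrite('pics/s2.png',cv2.resize(c['pixels'][150:350,140:400,::-1],None,fx=2.5,fy=2.5))"
```

```text
t 3.32 pos [ 0.5191 -0.1925  0.2747] az z -0.222 F [-2.64  0.27  2.85] grip 0.001 tool delta [-0.      0.0097 -0.002 ] ydown [ 0.    -0.001 -1.   ]
```

View pics/s2.png

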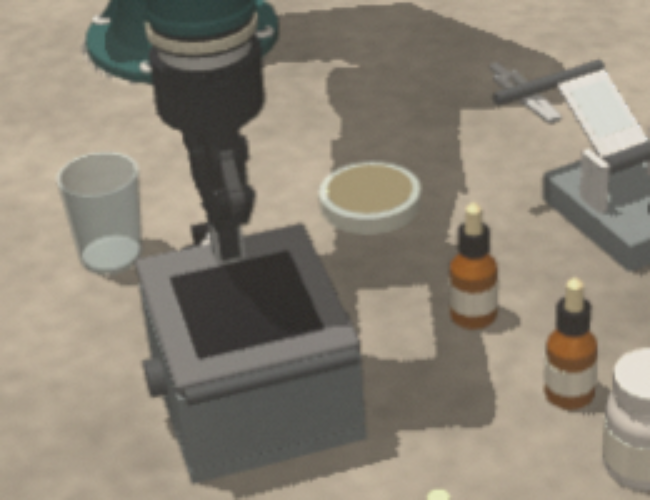

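The lid is nearly down and the fingertip is on it near the front edge, at about (230,250). I'll push on past the catch.

apply_moves(
  moves=[
    [0,0,0,0,0.003,0,0],
    [0,0,0,0,0.003,0,0],
    [0,0,0,0,0.003,0,0],
    [0,0,0,0,0.002,0,0],
    [0,0,0,0,0,0,0],
  ],
)

```text
t: 3.78
tool_pos: [0.5193, -0.1925, 0.2652]
eef_rot: [[-0.22, 0.002, 0.975], [-0.975, -0.001, -0.22], [0.001, -1.0, 0.002]]
wrist_force: [-4.8, 2.3, 11.5]
grip_width: -0.001
```

```bash
python3 -c "
from h import *
to(lid(0)+[0,0,.173])"
```

```text
t 3.78 pos [ 0.5193 -0.1925  0.2652] az z -0.222 F [-4.76  2.25 11.47] grip -0.001 tool delta [ 0.      0.0002 -0.0022] ydown [ 0.002 -0.001 -1.   ]
```

apply_moves(
  moves=[
    [0,0,0,0,0.001,0,0],
    [0,0,0,0,0.001,0,0],
    [0,0,0,0,0,0,0],
    [0,0,0,0,0,0,0],
  ],
)

```text
t: 4.12
tool_pos: [0.5193, -0.1924, 0.265]
eef_rot: [[-0.22, 0.002, 0.976], [-0.976, -0.001, -0.22], [0.001, -1.0, 0.003]]
wrist_force: [-7.6, 4.1, 18.3]
grip_width: 0.002
```

The force rises but the tip no longer moves, so the lid is on its stop. I'll lift and check it.

apply_moves(
  moves=[
    [0,0,0,0,-0.01,0,0],
    [0,0,0,0,-0.03,0,0],
    [0,0,0,0,-0.04,0,0],
    [0,0,0,0,-0.04,0,0],
    [0,0,0,-0.04,0,0,0.5],
    [0,0,0,-0.04,0,0,0.5],
    [0,0,0,-0.04,0,0,0.5],
    [0,0,0,-0.04,0,0,0.5],
  ],
)

```text
t: 4.78
tool_pos: [0.5547, -0.035, 0.3807]
eef_rot: [[-0.221, 0.001, 0.975], [-0.975, 0.0, -0.221], [-0.0, -1.0, 0.001]]
wrist_force: [0.9, -0.2, -0.2]
grip_width: 0.501
```

```bash
python3 - <<'E'
from h import *
from cell import camera
import numpy as np
for n in("top","scene"):
    c=camera(n);np.savez(n+"1.npz",**c);W=cloud(c);z=W[...,2]
    d=(W-[.6294,-.2174,0]);lx=d@cx;ly=d@np.array([-cx[1],cx[0],0])
    P=W[(lx<-.01)&(lx>-.135)&(abs(ly)<.055)&(z>.08)&(z<.16)]
    for _ in range(3):
        o=P.mean(0);nn=np.linalg.svd(P-o,full_matrices=False)[2][2];nn*=np.sign(nn[2]);P=P[abs((P-o)@nn)<.003]
    print(n,len(P),"z",o[2],"tilt along cx",np.arctan2(nn@cx,nn[2]))
    cv2.imwrite(f"pics/{n}3.png",c["pixels"][:,:,::-1])
# bar grip refine: colour in scene/top, jutting part
ux=np.array([np.cos(-.037),np.sin(-.037),0]);uy=np.array([-ux[1],ux[0],0])
for n in("top1","scene1","top0","scene0"):
    W=cloud(load(n+".npz"));d=W-[.5385,.173,0];lx=d@ux;ly=d@uy;z=W[...,2]
    k=(ly<-.035)&(ly>-.1)&(abs(lx+.078)<.03)&(z>.09)&(z<.13)
    P=np.c_[lx,ly,z][k];
    if len(P)<20: print(n,"few");continue
    print(n,len(P),"lx",np.percentile(P[:,0],[2,50,98]),"ly",P[:,1].min(),"z",np.percentile(P[:,2],[2,50,98]),"slope",np.polyfit(P[:,1],P[:,0],1)[0])
to([.4585,.118,.110+.155+.06])
E
```

```text
top 2800 z 0.09240570749109973 tilt along cx -0.0032651766649771565
scene 2525 z 0.09181859315545661 tilt along cx -0.009688160808735193Traceback (most recent call last):
  File "<stdin>", line 17, in <module>
IndexError: boolean index did not match indexed array along axis 1; size of axis is 1920 but size of corresponding boolean axis is 640
```

View pics/scene3.png

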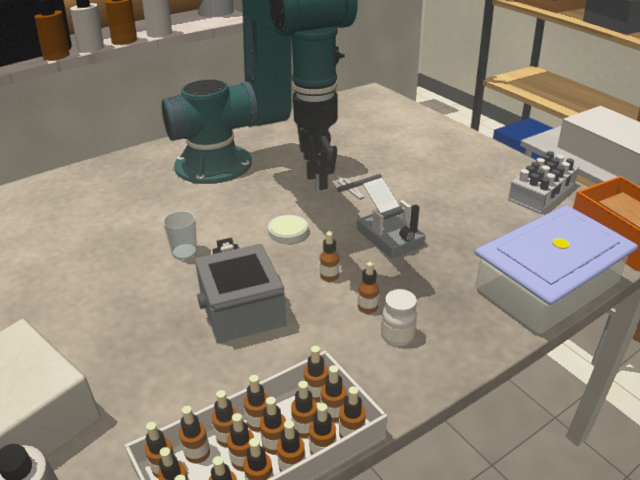

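The lid is shut at (240,285): z is 0.092 and the tilt is about 0. The bystanders haven't moved and the flap is still at rest at (380,195). Next I'll refine the bar position.

```bash
python3 - <<'E'
from h import *
ux=np.array([np.cos(-.037),np.sin(-.037),0]);uy=np.array([-ux[1],ux[0],0])
for n in("top1","scene1","top0","scene0"):
    W=cloud(load(n+".npz"));d=W-[.5385,.173,0];lx=d@ux;ly=d@uy;z=W[...,2]
    k=(ly<-.035)&(ly>-.1)&(abs(lx+.078)<.03)&(z>.09)&(z<.13)
    P=np.dstack([lx,ly,z])[k]
    if len(P)<20: print(n,"few");continue
    # cheeks
    q=(abs(ly)>.03)&(abs(ly)<.045)&(abs(lx)<.025)&(z>.073)&(z<.082);Q=np.dstack([lx,ly])[q]
    print(n,len(P),"lx",np.percentile(P[:,0],[2,50,98]).round(4),"ly",P[:,1].min().round(4),"z",np.percentile(P[:,2],[2,50,98]).round(4),"slope",np.polyfit(P[:,1],P[:,0],1)[0].round(3))
    # circle fit in (lx,z) r=6mm
    from scipy.optimize import least_squares
    r=least_squares(lambda p:np.hypot(P[:,0]-p[0],P[:,2]-p[1])-.006,[-.078,.11],loss="soft_l1",f_scale=.001);print(" axis lx,z",r.x.round(4))
    for sgn in(1,-1):
        S=Q[Q[:,1]*sgn>0]
        if len(S)>5: print("  cheek",sgn,len(S),np.c_[S.min(0),S.max(0)].round(4).tolist())
to([.4585,.118,.110+.155+.06])
E
```

```text
top1 114 lx [-0.0875 -0.0825 -0.0766] ly -0.0729 z [0.1104 0.1149 0.119 ] slope -0.005
 axis lx,z [-0.0815  0.1106]
  cheek 1 58 [[-0.0187, 0.0113], [0.0327, 0.0415]]
  cheek -1 52 [[-0.0194, 0.0109], [-0.0376, -0.0303]]
scene1 126 lx [-0.0825 -0.0756 -0.0702] ly -0.0869 z [0.104  0.1129 0.1166] slope 0.026
 axis lx,z [-0.0787  0.1097]
  cheek 1 40 [[-0.0153, 0.0152], [0.0302, 0.0401]]
  cheek -1 46 [[-0.0166, 0.0156], [-0.0436, -0.0317]]
top0 146 lx [-0.0877 -0.0826 -0.0764] ly -0.0823 z [0.1098 0.1146 0.119 ] slope -0.001
 axis lx,z [-0.0817  0.1104]
  cheek 1 59 [[-0.0182, 0.011], [0.0322, 0.0417]]
  cheek -1 56 [[-0.0187, 0.012], [-0.0375, -0.03]]
scene0 121 lx [-0.0828 -0.0757 -0.071 ] ly -0.0863 z [0.1041 0.1124 0.1172] slope 0.014
 axis lx,z [-0.0796  0.1096]
  cheek 1 39 [[-0.017, 0.0169], [0.0314, 0.0413]]
  cheek -1 39 [[-0.0143, 0.0151], [-0.0419, -0.0328]]
t 4.88 pos [ 0.5551 -0.0313  0.3802] az z -0.214 F [ 1.01 -0.32 -1.16] grip 0.501 tool delta [-0.1252  0.0555 -0.1262] ydown [ 0.001  0.003 -1.   ]
```

The two views agree to about 3 mm. I take the means: bar axis at (0.4565, 0.118, 0.110) and hinge at (0.5365, 0.173, 0.065). Next I turn the tool to line up with the unit.

apply_moves(
  moves=[
    [0,-0.092,0,0,0,0,0.5],
    [0,-0.092,0,0,0,0,0.5],
    [0,0,0,0,0,0,0.5],
  ],
)

```text
t: 5.13
tool_pos: [0.5545, -0.0366, 0.3801]
eef_rot: [[-0.036, -0.0, 0.999], [-0.999, -0.0, -0.036], [0.0, -1.0, -0.0]]
wrist_force: [0.1, -0.1, 0.3]
grip_width: 0.5
```

```bash
python3 -c "
from h import *
to([.4565,.118,.265])"
```

```text
t 5.13 pos [ 0.5545 -0.0366  0.3801] az z -0.036 F [ 0.13 -0.06  0.29] grip 0.5 tool delta [-0.151   0.1151 -0.1035] ydown [-0. -0. -1.]
```

apply_moves(
  moves=[
    [0,0,0,-0.025,0,-0.0172,0.5],
    [0,0,0,-0.025,0,-0.0172,0.5],
    [0,0,0,-0.025,0,-0.0172,0.5],
    [0,0,0,-0.025,0,-0.0173,0.5],
    [0,0,0,-0.025,0,-0.0173,0.5],
    [0,0,0,-0.026,0,-0.0173,0.5],
    [0,0,0,0,0.02,0,0.5],
    [0,0,0,0,0.02,0,0.5],
    [0,0,0,0,0,0,0.5],
    [0,0,0,0,0,0,0.5],
  ],
)

```text
t: 5.97
tool_pos: [0.4564, 0.118, 0.3395]
eef_rot: [[-0.04, -0.003, 0.999], [-0.999, -0.001, -0.04], [0.001, -1.0, -0.003]]
wrist_force: [-0.2, 0.1, 0.8]
grip_width: 0.498
```

```bash
python3 -c "
from h import *
from cell import camera
to([.4565,.118,.265])
c=camera('scene');cv2.imwrite('pics/s4.png',cv2.resize(c['pixels'][100:260,270:450,::-1],None,fx=3.5,fy=3.5))
c=camera('top');cv2.imwrite('pics/t4.png',cv2.resize(c['pixels'][200:330,180:330,::-1],None,fx=4,fy=4))"
```

```text
t 5.97 pos [0.4564 0.118  0.3395] az z -0.04 F [-0.18  0.13  0.85] grip 0.498 tool delta [-0.      0.0745  0.0003] ydown [-0.003 -0.001 -1.   ]
```

View pics/s4.png

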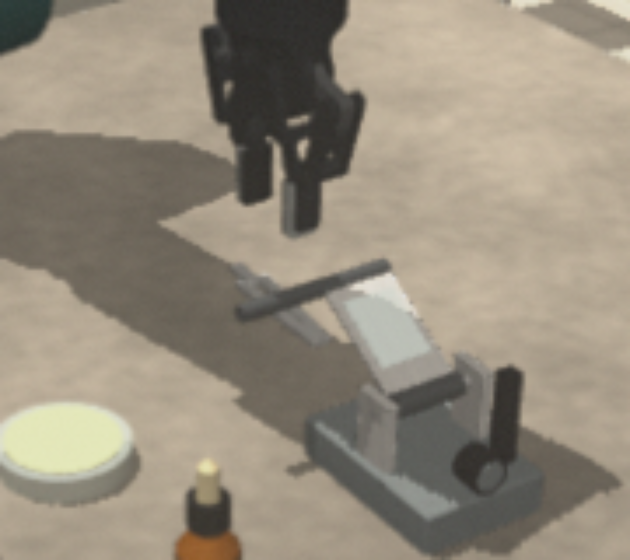

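View pics/t4.png

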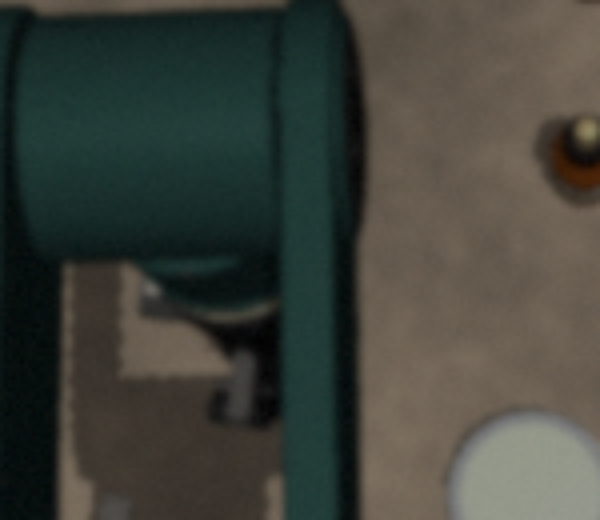

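The open fingers straddle the bar from above, at (255-300,200) in the scene crop. The arm blocks the top view, so the scene view will serve for checks. Now I'll lower onto the bar.

apply_moves(
  moves=[
    [0,0,0,0,0.02,0,0.5],
    [0,0,0,0,0.02,0,0.5],
    [0,0,0,0,0.015,0,0.5],
    [0,0,0,0,0.01,0,0.5],
    [0,0,0,0,0.008,0,0.5],
    [0,0,0,0,0,0,0.5],
    [0,0,0,0,0,0,0.5],
  ],
)

```text
t: 6.65
tool_pos: [0.457, 0.1183, 0.2683]
eef_rot: [[-0.039, 0.001, 0.999], [-0.999, 0.0, -0.039], [-0.0, -1.0, 0.001]]
wrist_force: [0.4, 0.1, -0.2]
grip_width: 0.502
```

```bash
python3 -c "
from h import *
from cell import camera
to([.4565,.118,.265])
c=camera('scene');cv2.imwrite('pics/s5.png',cv2.resize(c['pixels'][120:260,310:450,::-1],None,fx=4,fy=4))"
```

```text
t 6.65 pos [0.457  0.1183 0.2683] az z -0.039 F [ 0.38  0.11 -0.2 ] grip 0.502 tool delta [ 0.0003  0.0033 -0.0005] ydown [ 0.001  0.    -1.   ]
```

View pics/s5.png

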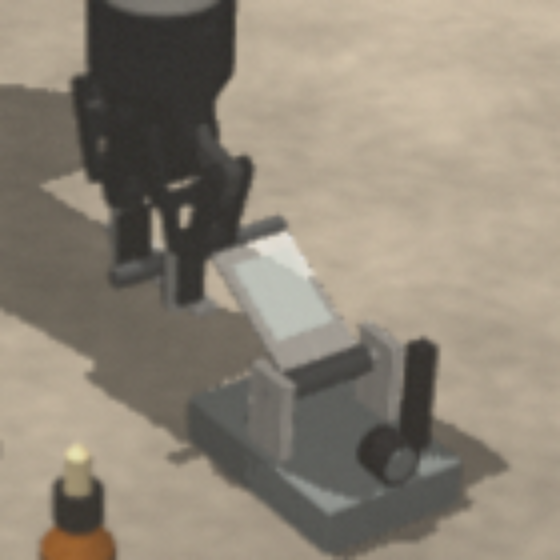

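The bar passes between the fingers at about (165,270). Closing gently.

apply_moves(
  moves=[
    [0,0,0,0,0.002,0,0.3],
    [0,0,0,0,0,0,0.2],
    [0,0,0,0,0,0,0.1],
    [0,0,0,0,0,0,0],
    [0,0,0,0,0,0,0],
    [0,0,0,0,0,0,0],
    [0,0,0,0,0,0,0],
    [0,0,0,0,0,0,0],
  ],
  grip_force=25,
)

```text
t: 7.37
tool_pos: [0.4563, 0.1185, 0.2663]
eef_rot: [[-0.038, -0.001, 0.999], [-0.999, 0.0, -0.038], [0.0, -1.0, -0.001]]
wrist_force: [-4.9, -0.7, 5.5]
grip_width: 0.13
```

```bash
python3 -c "
from h import *
to([.4565,.118,.265])"
```

```text
t 7.37 pos [0.4563 0.1185 0.2663] az z -0.038 F [-4.86 -0.73  5.48] grip 0.13 tool delta [0.0005 0.0013 0.0002] ydown [-0.001  0.    -1.   ]
```

Gripped: opening 0.13 is about 11 mm on a 12 mm bar, with small forces. Computing the arc increments.

```bash
python3 -c "
import numpy as np
p=np.linspace(1.05,0,15);x=-.09*np.sin(p);z=.09*np.cos(p)
print(np.c_[p[1:],np.diff(x),-np.diff(z)].round(4))"
```

```text
[[ 9.75e-01  3.60e-03 -5.70e-03]
 [ 9.00e-01  4.00e-03 -5.40e-03]
 [ 8.25e-01  4.40e-03 -5.10e-03]
 [ 7.50e-01  4.80e-03 -4.80e-03]
 [ 6.75e-01  5.10e-03 -4.40e-03]
 [ 6.00e-01  5.40e-03 -4.00e-03]
 [ 5.25e-01  5.70e-03 -3.60e-03]
 [ 4.50e-01  6.00e-03 -3.20e-03]
 [ 3.75e-01  6.20e-03 -2.70e-03]
 [ 3.00e-01  6.40e-03 -2.20e-03]
 [ 2.25e-01  6.50e-03 -1.80e-03]
 [ 1.50e-01  6.60e-03 -1.30e-03]
 [ 7.50e-02  6.70e-03 -8.00e-04]
 [ 0.00e+00  6.70e-03 -3.00e-04]]
```

apply_moves(
  moves=[
    [0,0,0,0,-0.0057,0.0036,0],
    [0,0,0,0,-0.0054,0.004,0],
    [0,0,0,0,-0.0051,0.0044,0],
    [0,0,0,0,-0.0048,0.0048,0],
    [0,0,0,0,-0.0044,0.0051,0],
    [0,0,0,0,-0.004,0.0054,0],
    [0,0,0,0,-0.0036,0.0057,0],
    [0,0,0,0,0,0,0],
    [0,0,0,0,0,0,0],
  ],
)

```text
t: 8.12
tool_pos: [0.4895, 0.1172, 0.3013]
eef_rot: [[-0.038, -0.0, 0.999], [-0.999, -0.0, -0.038], [0.0, -1.0, -0.0]]
wrist_force: [-8.2, -0.6, 10.5]
grip_width: 0.127
```

```bash
cat >> h.py <<'E'
def flapangle(c,ox=.5365,oy=.173):
    ux=np.array([np.cos(-.037),np.sin(-.037),0]);uy=np.array([-ux[1],ux[0],0])
    W=cloud(c);d=W-np.array([ox,oy,.065]);lx=d@ux;ly=d@uy;lz=d[...,2]
    r=np.hypot(lx,lz);br=c["pixels"].astype(int).sum(-1)
    k=(abs(ly)<.022)&(r>.025)&(r<.082)&(lz>.01)&(br>330)
    P=np.dstack([lx,lz])[k]
    for _ in range(4):
        o=P.mean(0);v=np.linalg.svd(P-o,full_matrices=False)[2][0];v*=np.sign(v[1]);nv=np.array([-v[1],v[0]]);P=P[abs((P-o)@nv)<.003]
    print("plate n",len(P),"mean",o.round(4),"flap angle",(1.05-np.arctan2(-v[0],v[1])).round(3),"offset from hinge line",(-o@nv).round(4))
E
python3 -c "
from h import *
from cell import camera
flapangle(load('scene0.npz'));flapangle(load('top0.npz'))
to([.5365-.0021,.173-.058,.310])
c=camera('scene');flapangle(c);cv2.imwrite('pics/s6.png',cv2.resize(c['pixels'][120:260,310:450,::-1],None,fx=4,fy=4))"
```

```text
plate n 366 mean [-0.0446  0.029 ] flap angle 0.001 offset from hinge line 0.003
plate n 432 mean [-0.0457  0.0291] flap angle 0.007 offset from hinge line 0.0022
t 8.12 pos [0.4895 0.1172 0.3013] az z -0.038 F [-8.22 -0.61 10.48] grip 0.127 tool delta [ 0.0005 -0.0088  0.0449] ydown [-0. -0. -1.]
plate n 398 mean [-0.0239  0.0484] flap angle 0.53 offset from hinge line 0.0033
```

View pics/s6.png

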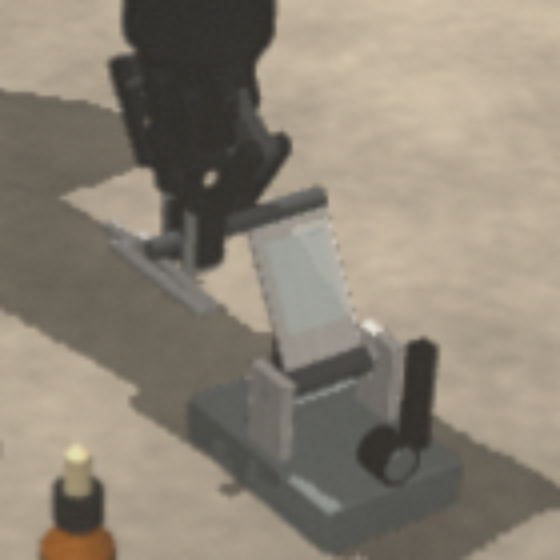

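The angle is 0.53 as planned. The force of about 13 N points outward along the flap, so my arc is about 3 mm too close to the hinge. I'll ease outward while carrying on.

apply_moves(
  moves=[
    [0,0,0,0,-0.002,-0.0012,0],
    [0,0,0,0,-0.0032,0.006,0],
    [0,0,0,0,-0.0029,0.0062,0],
    [0,0,0,0,-0.0024,0.0064,0],
    [0,0,0,0,-0.0019,0.0066,0],
    [0,0,0,0,0,0,0],
    [0,0,0,0,0,0,0],
  ],
)

```text
t: 8.75
tool_pos: [0.5146, 0.1162, 0.3129]
eef_rot: [[-0.038, 0.002, 0.999], [-0.999, 0.0, -0.038], [-0.0, -1.0, 0.002]]
wrist_force: [-3.7, -0.4, 6.4]
grip_width: 0.128
```

```bash
python3 -c "
from h import *
from cell import camera
to([.5365-.0021,.173-.058,.310])
c=camera('scene');flapangle(c)"
```

```text
t 8.75 pos [0.5146 0.1162 0.3129] az z -0.038 F [-3.67 -0.36  6.38] grip 0.128 tool delta [0.0005 0.0029 0.0199] ydown [ 0.002  0.    -1.   ]
plate n 387 mean [-0.008   0.0529] flap angle 0.842 offset from hinge line 0.0031
```

apply_moves(
  moves=[
    [0,0,0,0,-0.002,0.006,0],
    [0,0,0,0,-0.001,0.006,0],
    [0,0,0,0,-0.0005,0.0035,0],
    [0,0,0,0,0,0.002,0],
    [0,0,0,0,0,0,0],
    [0,0,0,0,0,0,0],
    [0,0,0,0,0,0,0],
  ],
)

```text
t: 9.38
tool_pos: [0.5319, 0.1155, 0.3155]
eef_rot: [[-0.038, 0.003, 0.999], [-0.999, 0.0, -0.038], [-0.0, -1.0, 0.003]]
wrist_force: [-0.9, -0.4, 5.4]
grip_width: 0.128
```

```bash
python3 -c "
from h import *
from cell import camera
to([.5365-.0021,.173-.058,.310])
c=camera('scene');flapangle(c);flapangle(camera('scene'))
cv2.imwrite('pics/s7.png',cv2.resize(c['pixels'][120:260,310:450,::-1],None,fx=4,fy=4))"
```

```text
t 9.38 pos [0.5319 0.1155 0.3155] az z -0.038 F [-0.92 -0.35  5.43] grip 0.128 tool delta [0.0004 0.0055 0.0025] ydown [ 0.003  0.    -1.   ]
plate n 369 mean [0.0026 0.053 ] flap angle 1.028 offset from hinge line 0.0037
plate n 364 mean [0.0026 0.054 ] flap angle 1.025 offset from hinge line 0.004
```

View pics/s7.png

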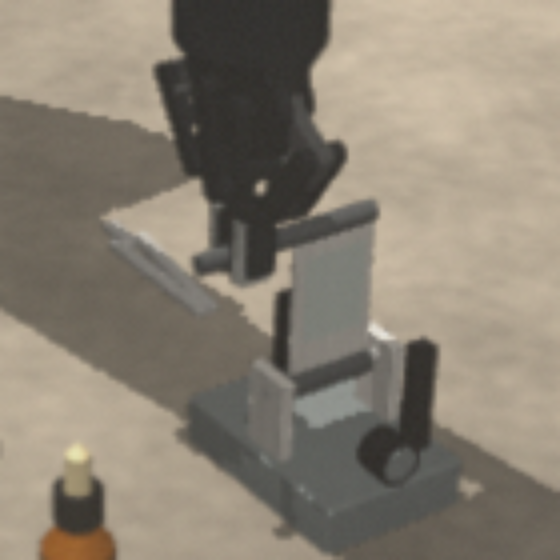

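The plate stands almost upright, centred near (335,300) and measuring 1.027. One nudge of 2 mm forward, with slight relief upward, then settle.

apply_moves(
  moves=[
    [0,0,0,0,-0.001,0.001,0],
    [0,0,0,0,0,0.001,0],
    [0,0,0,0,0,0,0],
    [0,0,0,0,0,0,0],
    [0,0,0,0,0,0,0],
    [0,0,0,0,0,0,0],
    [0,0,0,0,0,0,0],
    [0,0,0,0,0,0,0],
  ],
)

```text
t: 10.15
tool_pos: [0.5331, 0.1155, 0.3155]
eef_rot: [[-0.038, 0.0, 0.999], [-0.999, -0.0, -0.038], [0.0, -1.0, 0.0]]
wrist_force: [-1.9, -0.4, 2.6]
grip_width: 0.133
```

```bash
python3 -c "
from h import *
from cell import camera
to([.5365-.0021,.173-.058,.310])
c=camera('scene');flapangle(c);c=camera('scene');flapangle(c)
W=cloud(c);z=W[...,2];d=(W-[.6294,-.2174,0]);lx=d@cx;ly=d@np.array([-cx[1],cx[0],0])
P=W[(lx<-.01)&(lx>-.135)&(abs(ly)<.055)&(z>.08)&(z<.16)]
o=P.mean(0);nn=np.linalg.svd(P-o,full_matrices=False)[2][2];nn*=np.sign(nn[2]);print('lid z',o[2],'tilt',np.arctan2(nn@cx,nn[2]))
cv2.imwrite('pics/s8.png',c['pixels'][:,:,::-1])"
```

```text
t 10.15 pos [0.5331 0.1155 0.3155] az z -0.038 F [-1.92 -0.42  2.59] grip 0.133 tool delta [0.0005 0.0055 0.0014] ydown [ 0. -0. -1.]
plate n 372 mean [0.0031 0.0537] flap angle 1.027 offset from hinge line 0.0043
plate n 365 mean [0.0029 0.0539] flap angle 1.035 offset from hinge line 0.0037
lid z 0.09180086579317157 tilt -0.009393253513022424
```

View pics/s8.png

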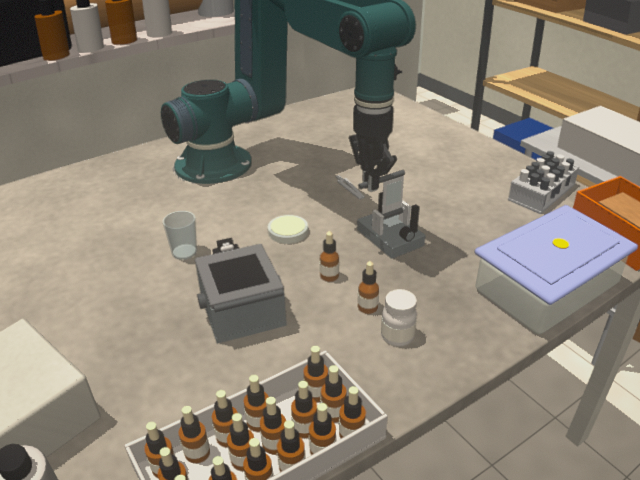

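The lid is shut at (240,285), the flap is upright in the fingers at (390,195), and the bystanders haven't moved. The flap reads about 1.03, so I'll nudge it 1 mm more towards 1.05 and settle.

apply_moves(
  moves=[
    [0,0,0,0,0,0.001,0],
    [0,0,0,0,0,0,0],
    [0,0,0,0,0,0,0],
    [0,0,0,0,0,0,0],
    [0,0,0,0,0,0,0],
    [0,0,0,0,0,0,0],
    [0,0,0,0,0,0,0],
    [0,0,0,0,0,0,0],
    [0,0,0,0,0,0,0],
    [0,0,0,0,0,0,0],
  ],
)

```text
t: 11.08
tool_pos: [0.534, 0.1155, 0.3155]
eef_rot: [[-0.038, -0.0, 0.999], [-0.999, -0.0, -0.038], [0.0, -1.0, -0.0]]
wrist_force: [-3.1, -0.4, 2.9]
grip_width: 0.13
```

```bash
python3 -c "
from h import *
from cell import camera,state
to([.5344,.115,.310])
for i in range(4): flapangle(camera('scene'))
to([.5344,.115,.310]);print(np.abs(state()['qvel']).max())"
```

```text
t 11.08 pos [0.534  0.1155 0.3155] az z -0.038 F [-3.07 -0.36  2.86] grip 0.13 tool delta [0.0005 0.0055 0.0004] ydown [-0. -0. -1.]
plate n 362 mean [0.0036 0.054 ] flap angle 1.041 offset from hinge line 0.0041
plate n 370 mean [0.0036 0.0541] flap angle 1.042 offset from hinge line 0.004
plate n 358 mean [0.0035 0.0533] flap angle 1.046 offset from hinge line 0.0037
plate n 350 mean [0.0037 0.0539] flap angle 1.048 offset from hinge line 0.0038
t 11.28 pos [0.534  0.1155 0.3156] az z -0.038 F [-3.02  0.55  3.57] grip 0.129 tool delta [0.0005 0.0056 0.0004] ydown [-0. -0. -1.]
0.0016001894869339902
```

```bash
python3 -c "
from cell import sign_off
print(sign_off())"
```

```text
the job is handed in; nothing more can be done
None
```

The job is handed in: I pressed the lid shut past its catch, then raised the flap by its side bar, and the gripper is still holding it upright.

- **Lid:** after I lifted off and again later, the lid's top face measured about 92 mm high. Its tilt was 0 to -0.01 rad, so it is shut within measuring error. The flap was still at its front rest when the lid closed.
- **Flap:** the last four camera readings gave 1.041 to 1.048 rad, against 1.05 upright and the allowed 0.97 to 1.13. The arm was still and the fingers were stopped on the bar at about 11 mm open.
- **Forces:** the peak wrist force I saw was about 20 N, while pressing the lid. At the end it was about 5 N.
- **Bystanders:** none had visibly moved in the last full scene picture, taken just before the final 1 mm nudge. I did not measure their shifts in numbers.
- **Disagreements:**
  - The two cameras placed the bar 2–3 mm apart, so I used the mean.
  - My first lifting arc ran about 3 mm too close to the hinge, which loaded the flap with about 13 N. I eased outward during the lift.

The clock read about 11.3 s at hand-in, and the hand-in itself gave no verdict.

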